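# Part the two nested steel beakers and stand each in its tray

## Task

The two steel beakers came back from the washer stuck one inside the other. Pull the small one up out of the large one, then stand the small beaker in the small round tray and the large beaker in the large round tray, both upright and released; do not tip either beaker over on the way.

Things in the scene. Friction and masses are not known exactly. Their poses are not given: they have to be found in the camera images.
- small_beaker: the inner beaker: plain open steel cup, 105 mm tall, outer diameter 48 mm at the foot widening evenly to 56 mm at the rim, wall 3 mm, 0.2 kg. Origin: centre of its underside, z up. At the start it stands on the floor of the large beaker; its top 40 mm stand free above the large one's rim, up to 110 mm above the worktop.
- large_beaker: the outer beaker: open steel cup, 70 mm tall, outer diameter 62 mm at the foot to 66 mm at the rim, wall 4 mm, floor 5 mm, 0.6 kg, loose on the worktop. Origin: centre of its underside, z up. Three sprung rubber nubs 8 mm below its rim grip the small beaker: a straight upward pull of 2 to 4 N over the small one's weight frees it while the large one stays standing by its weight.
- small_tray: the smaller round grey drip tray, fixed to the worktop, outer diameter 84 mm, inside diameter 74 mm, rim 8 mm high, floor 3 mm thick. Origin: centre of its underside, at worktop level.
- large_tray: the larger round grey drip tray, fixed to the worktop, outer diameter 102 mm, inside diameter 92 mm, rim 8 mm high, floor 3 mm thick. Origin: centre of its underside, at worktop level. Which tray is to the left and which to the right changes from run to run.
Mind the look-alikes: they are no part of the job. Leave any orange look-alike of the small_tray alone. What is shaped like the large_beaker but pink is not meant.

How it is judged (in metres and radians):
On the way:
1. the small beaker is clear of the large one (distance between small_beaker and large_beaker above 0.08 m), for 0.1 s.
At the end, for the whole second after the job is handed in: The small beaker stands upright (within 0.1 rad) and at rest on the floor of the small tray, inside its rim (axes within 16 mm, underside less than 6 mm above the tray's underside), and the large beaker likewise in the large tray (axes within 18 mm) (horizontal distance between small_beaker and small_tray below 0.016 m and z of small_beaker in the frame of small_tray below 0.006 m and angle between each of small_beaker, large_beaker's own z axis and vertical below 0.1 rad and linear speed of each of small_beaker, large_beaker below 0.02 m/s and horizontal distance between large_beaker and large_tray below 0.018 m and z of large_beaker in the frame of large_tray below 0.006 m); the robot touches nothing.
It fails at once if the small beaker is tipped over (more than 0.8 rad) (angle between small_beaker's own z axis and vertical above 0.8 rad).
It fails at once if the large beaker is tipped over (more than 0.8 rad) (angle between large_beaker's own z axis and vertical above 0.8 rad).
It also fails if it takes over 64 s, if anything falls off the work surface, if the arm or the gripper's body presses on something with over 40 N, if the wrist force passes 120 N, or if a joint passes its speed limit or range.

## Robot

A 7-joint arm with a two-finger parallel gripper is mounted at the origin on a cart in front of the work surface, level with it; the furniture and walls round the work are solid. World frame = base frame: x ahead of the robot, y to its left, z up, the work surface at z = 0. Lengths are in mm, angles in rad, forces in N, time in s.
With the tool pointing down it reaches from about 425 to 925 mm from the base axis. Payload 6.8 kg.
Tool frame: the origin (TCP) lies midway between the tips of the shut fingers; the grasp point (between the pads) lies 19 mm behind it (env.grip_point_offset is the distance from the TCP to the grasp point, in mm); z points along the fingers, y is the line along which they close (so a half turn about z gives the same grasp; the last joint's range is limited). The gripper opens to 85 mm and grips with 20 to 120 N. Pads are 22 mm wide; open, the fingers measure 114 mm over their backs; the gripper's body (76 mm by 85 mm) begins 54 mm behind the grasp point. The pads swing forward as they close: fully open they stand 13 mm farther back than shut.
Start: joints at [1.059, 0.477, 0.022, 1.555, -0.011, 1.109, -0.083], TCP at [265.228, -620.726, 231.308] pointing down, gripper open.
Joint ranges: [-2.96, 2.96], [-0.34, 2.1], [-1.41, 1.46], [0.24, 2.44], [-1.37, 4.51], [0.17, 1.92], [-2.96, 2.96]. Speed limits (rad/s): [2.39, 2.39, 3.14, 3.14, 3.14, 3.14, 3.14].

## Interface

Orientations are given as a rotation vector (axis times angle).
In Python, from workcell import env gives the robot as it stands.
- The arm moves only by the shell command python3 -m jog 'ROWS' [FORCE]. ROWS is JSON, a list of rows, each a list of 7 numbers: the shift along the tool's x, y, z in cm, then the turn, a rotation vector about the tool's x, y, z in degrees, then the gripper command: -1 is shut, 1 is fully open, values between are in proportion. A call has 1 to 5 rows; each row is the pose to reach, as a shift and turn from the pose commanded when the call began, along the tool's axes at that moment; what a row does not reach only later rows make up. A row lasts 1/10 s, in which the tool goes at most 50 mm and 8.59 degrees, less where a joint would pass 70% of its speed; a pose out of reach is approached as far as the arm can. A call with a gripper value outside its range is refused whole. The fingers move at their own pace and stop on an object; FORCE is the grip in N (left out, the last holds). Time passes only in rows, so rows that repeat a pose let the fingers close. It gives the time, the measured TCP pose, the force, the opening and the grip force at its end, in the units of the state.
- env.get_obs(): the state, without advancing time (a new reading comes with each control period).
- env.snapshot(name): name is "scene" or "top" or "wrist"; returns the picture (480x640x3 uint8, red, green, blue); there is no depth.
- env.calibration(name): a dict with "mtx" (3x3 intrinsics, pixels), "pose" (4x4, takes a point from camera to world coordinates); the wrist camera has in their place "mount" (4x4, takes a point from camera to tool coordinates, whose origin is the TCP and whose axes are the flange's). Camera axes: x right, y down, z forward; pixel columns grow to the right and rows downward; lengths in mm; the calibration is good to about 2 mm. A picture is of the moment at which its call begins: read the wrist's pose just before it. calibration takes no time and is no camera call.
- env.job_done(): hands the job in; it is judged then, once.
The state is a dict: "time": time; "joint_positions": joint angles; "qd": joint speeds; "effort": joint torques, N m; "eef_pos": TCP position; "orientation": TCP orientation; "wrist_force": force on the tool from outside, world axes, zero at the start; "torque": the same for the moment, N m; "grip_width": finger opening in mm; "gripper_force": force on a finger pad.
Only numpy, scipy, OpenCV 4.12 (cv2) and the standard library are available. Lean on these libraries where they do the work, as an engineer would, in place of code of your own. Each camera call takes 0.05 s, during which the arm holds its last target. There are 200 camera calls.

## Working session

There is one attempt and no reset: what is moved stays moved. The work goes in short steps, Python scripts to look and compute and a shell command to move; the robot and the scene stay as the last step left them, time stands still between calls to the robot, and variables do not carry over. Pictures are saved under pics/ and viewed, at most 10 in all, crops included, and the job is handed in when it is done.

```bash
ls; mkdir -p pics; python3 - <<'E'
from workcell import env
import cv2,numpy as np
o=env.get_obs();print(o)
for n in("top","scene"):
    cv2.imwrite(f"pics/{n}0.png",env.snapshot(n)[:,:,::-1]);print(n,env.calibration(n))
print(env.calibration("wrist"), env.grip_point_offset)
E
```

```text
pics
{'time': 0.0, 'joint_positions': array([ 1.05890856,  0.47776204,  0.02233301,  1.55648485, -0.01150932,
        1.10932338, -0.08307174]), 'qd': array([ 1.32609306e-03, -2.75792844e-03, -3.37913229e-05,  7.47155182e-05,
       -6.69657223e-05,  8.36062102e-04,  3.32656073e-04]), 'effort': array([ 1.42994545e-04, -5.96449935e+01,  1.60781354e+00, -2.81195623e+01,
        1.23984597e-02,  9.38496203e-03,  2.07923637e-05]), 'eef_pos': array([ 264.95866288, -620.15296029,  230.33701831]), 'orientation': array([-3.07601962e+00, -6.29689650e-01,  7.74146178e-04]), 'wrist_force': array([ 0.33887933, -0.85659372,  0.19412167]), 'torque': array([-0.00721526, -0.01766462, -0.02920108]), 'gripper_force': 0.0, 'grip_width': 85.26504035960973}
top {'mtx': array([[600.59708374,   0.        , 310.65499736],
       [  0.        , 600.59708374, 237.35366894],
       [  0.        ,   0.        ,   1.        ]]), 'pose': array([[-6.89483605e-03, -9.89788936e-01,  1.42373887e-01,
         2.71640713e+02],
       [-9.99891436e-01,  8.67812910e-03,  1.19082838e-02,
         4.26085058e+01],
       [
[... 515 characters left out ...]
   [ 9.31181613e-03, -9.04928933e-01, -4.25460827e-01,
         5.32707497e+02],
       [ 0.00000000e+00,  0.00000000e+00,  0.00000000e+00,
         1.00000000e+00]])}
{'mtx': array([[333.78804545,   0.        , 320.03369254],
       [  0.        , 333.78804545, 235.09259197],
       [  0.        ,   0.        ,   1.        ]]), 'mount': array([[-4.95222754e-04, -9.50607730e-01, -3.10394424e-01,
         8.00648765e+01],
       [ 9.99999755e-01, -3.17214072e-04, -6.23968954e-04,
         1.05476086e+00],
       [ 4.94688232e-04, -3.10394657e-01,  9.50607654e-01,
        -1.43130048e+02],
       [ 0.00000000e+00,  0.00000000e+00,  0.00000000e+00,
         1.00000000e+00]])} 18.700000000000003
```

View pics/top0.png

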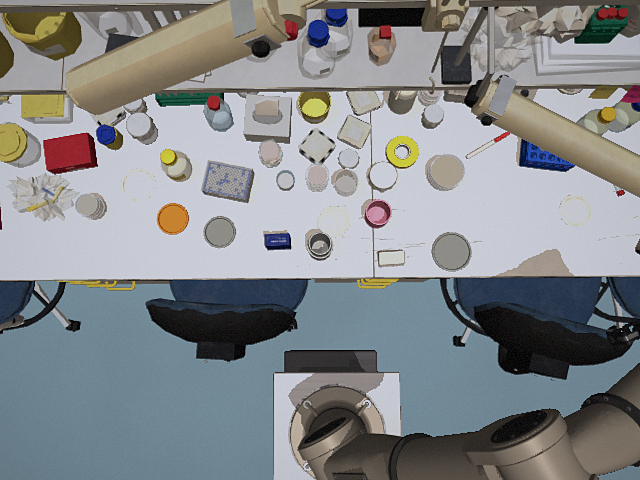

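View pics/scene0.png

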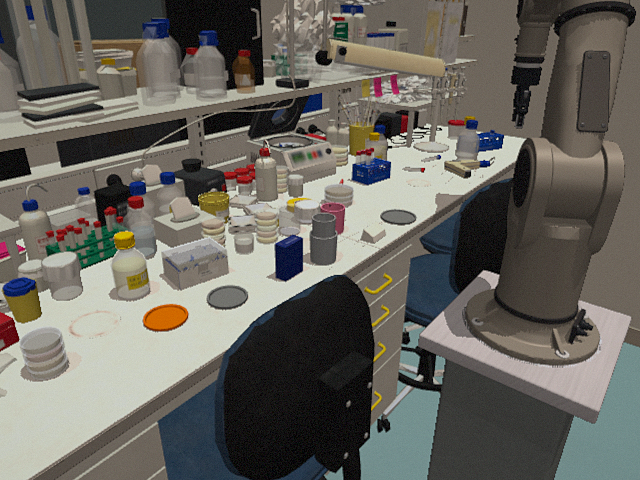

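The top view shows the beakers at (320,244), a grey tray at left (220,232) and a larger one at right (451,251). The orange tray (173,219) and the pink beaker (377,212) are the decoys, and a blue box stands next to the beakers at (278,240). The scene view agrees, with the beakers at (323,240).

```bash
cat > h.py <<'E'
from workcell import env
import cv2,numpy as np
from scipy.spatial.transform import Rotation as R
def campose(n,o=None):
    c=env.calibration(n)
    if n!="wrist": return c["mtx"],c["pose"]
    T=np.eye(4);T[:3,:3]=R.from_rotvec(o["orientation"]).as_matrix();T[:3,3]=o["eef_pos"]
    return c["mtx"],T@c["mount"]
def ray(n,uv,z,o=None):
    K,P=campose(n,o);d=P[:3,:3]@np.linalg.solve(K,[uv[0],uv[1],1.]);return P[:3,3]+d*(z-P[2,3])/d[2]
def proj(n,p,o=None):
    K,P=campose(n,o);q=K@(P[:3,:3].T@(np.asarray(p)-P[:3,3]));return q[:2]/q[2]
def blobs(m,amin):
    for c in cv2.findContours(m.astype(np.uint8),cv2.RETR_EXTERNAL,cv2.CHAIN_APPROX_NONE)[0]:
        if cv2.contourArea(c)>amin: yield c
E
python3 - <<'E'
from h import *
im=cv2.imread("pics/top0.png");hsv=cv2.cvtColor(im,cv2.COLOR_BGR2HSV)
m=((hsv[...,2]<170)&(hsv[...,1]<60)).astype(np.uint8);m[:195]=0;m[275:]=0
for c in blobs(m,150):
    (x,y),ax,a=cv2.fitEllipse(c);b=cv2.boundingRect(c)
    print(b,(x,y),ax,ray("top",(x,y),8).round(),ray("top",(x,y),110).round())
mb=((hsv[...,0]>100)&(hsv[...,0]<130)&(hsv[...,1]>120));mb[:225]=0;mb[260:]=0
for c in blobs(mb,80): print("blue",cv2.boundingRect(c),[ray("top",p,80).round() for p in cv2.boxPoints(cv2.minAreaRect(c))])
s=cv2.imread("pics/scene0.png")[200:290,260:360]
t=im[200:275,250:400]
out=np.vstack([cv2.resize(t,(750,375),interpolation=2)]) 
s=cv2.resize(s,(417,375),interpolation=2);out=np.hstack([cv2.resize(t,(380,375),interpolation=2),s]);cv2.imwrite("pics/c1.png",out)
E
```

```text
(498, 249, 75, 26) (544.14404296875, 264.37554931640625) (24.141801834106445, 77.86872100830078) [ 419. -539.    8.] [ 409. -500.  110.]
(431, 232, 41, 40) (451.0628967285156, 251.3599853515625) (38.3781852722168, 39.77873611450195) [ 454. -301.    8.] [ 442. -279.  110.]
(305, 229, 29, 32) (318.3753967285156, 244.4507293701172) (24.549541473388672, 32.72260284423828) [475.  41.   8.] [462.  41. 110.]
(203, 216, 33, 32) (219.34417724609375, 231.64930725097656) (31.18564796447754, 31.713314056396484) [511. 299.   8.] [495. 282. 110.]
(75, 195, 32, 25) (91.28459167480469, 206.0955047607422) (23.445592880249023, 31.585756301879883) [582. 638.   8.] [562. 599. 110.]
(35, 195, 30, 27) (49.11393356323242, 208.0885467529297) (22.492679595947266, 26.563274383544922) [578. 750.   8.] [558. 703. 110.]
blue (265, 233, 26, 17) [array([493., 175.,  80.]), array([495., 112.,  80.]), array([458., 111.,  80.]), array([455., 173.,  80.])]
```

View pics/c1.png

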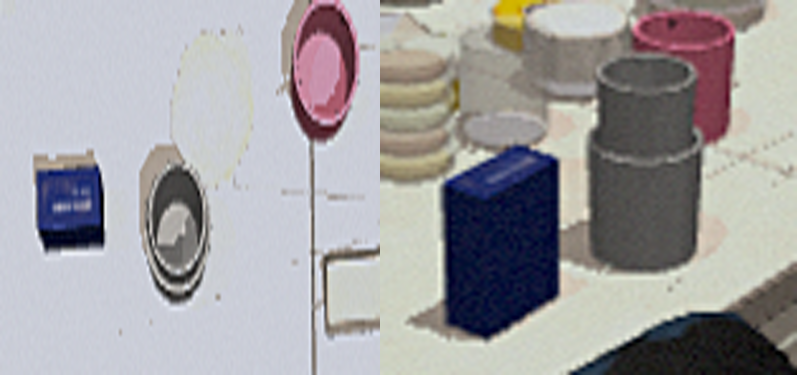

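In the crops, the small beaker's rim is centred near top (321,243.5). The blue box is about 80–90 mm tall and sits roughly 75 mm to +y. I'll close along x, the radial direction, and approach over the beaker for a close look.

```bash
cat >> h.py <<'E'
def to(x,y,z,yaw=None):
    o=env.get_obs();A=R.from_rotvec(o["orientation"]).as_matrix();p=o["eef_pos"]
    cur=np.degrees(np.arctan2(A[1,0],A[0,0]));yaw=cur if yaw is None else yaw
    c,s=np.cos(np.radians(yaw)),np.sin(np.radians(yaw))
    B=np.array([[c,s,0],[s,-c,0],[0,0,-1.]])
    print("t",o["time"],"pos",p.round(1),"yaw",cur.round(1),"shift cm",(A.T@(np.array([x,y,z])-p)/10).round(2),"turn",R.from_matrix(A.T@B).as_rotvec(degrees=True).round(2),"w",o["grip_width"].round(1),"F",o["wrist_force"].round(1))
E
python3 - <<'E'
from h import *
print(ray("top",(321,243.5),110).round(1)); to(460,-30,230,94)
E
```

```text
[464.1  35.  110. ]Traceback (most recent call last):
  File "<stdin>", line 2, in <module>
  File "h.py", line 21, in to
    print("t",o["time"],"pos",p.round(1),"yaw",cur.round(1),"shift cm",(A.T@(np.array([x,y,z])-p)/10).round(2),"turn",R.from_matrix(A.T@B).as_rotvec(degrees=True).round(2),"w",o["grip_width"].round(1),"F",o["wrist_force"].round(1))
                                                                                                                                                                                ^^^^^^^^^^^^^^^^^^^^^
AttributeError: 'float' object has no attribute 'round'
```

```bash
sed -i 's/o\["grip_width"\].round(1)/round(o["grip_width"],1)/' h.py
python3 - <<'E'
from h import *
to(464,35,230,90)
E
```

```text
t 0.1 pos [ 265.  -620.2  230.4] yaw 23.1 shift cm [ 44.05 -52.43   0.12] turn [-9.000e-02 -5.000e-02 -6.686e+01] w 85.5 F [-0.1  0.2 -0.1]
```

```bash
python3 -m jog '[[8,-9.5,0,0,0,-16,1],[12,-14,0,0,0,-24,1],[16,-19,0,0,0,-33,1],[20,-24,0,0,0,-41,1],[22,-26,0,0,0,-45,1]]' 60; python3 -c "
from h import *
to(464,35,230,90)"
```

```text
time: 0.6
eef_pos: [338.3, -379.5, 231.0]
orientation: [-2.628, -1.721, 0.001]
wrist_force: [0.8, -0.5, -0.6]
grip_width: 86.0
gripper_force: 0.0
t 0.6 pos [ 338.3 -379.5  231. ] yaw 66.5 shift cm [43.02 -5.03  0.1 ] turn [ -0.03  -0.   -23.55] w 86.0 F [ 0.8 -0.5 -0.6]
```

```bash
python3 -m jog '[[5,-0.6,0,0,0,-6,1],[10,-1.2,0,0,0,-12,1],[15,-1.8,0,0,0,-18,1],[20,-2.4,0,0,0,-23,1],[25,-3,0,0,0,-23,1]]'; python3 -c "
from h import *
to(464,35,230,90)"
```

```text
time: 1.1
eef_pos: [411.5, -140.8, 231.3]
orientation: [2.236, 2.206, -0.0]
wrist_force: [0.7, -0.1, -0.2]
grip_width: 85.7
gripper_force: 0.0
t 1.1 pos [ 411.5 -140.8  231.3] yaw 89.2 shift cm [17.65  5.01  0.12] turn [ 0.    0.02 -0.77] w 85.7 F [ 0.7 -0.1 -0.2]
```

```bash
python3 -m jog '[[5,1.4,0,0,0,0,1],[9,2.7,0,0,0,0,1],[13,4,0,0,0,0,1],[13,4,0,0,0,0,1],[13,4,0,0,0,0,1]]'; python3 -c "
from h import *
to(464,35,230,90)
o=env.get_obs();im=env.snapshot('wrist');cv2.imwrite('pics/w1.png',im[:,:,::-1]);np.save('w1.npy',o,allow_pickle=True)
for z in(110,70,0):print(proj('wrist',(464,35,z),o))"
```

```text
time: 1.6
eef_pos: [453.4, -12.6, 231.0]
orientation: [-2.236, -2.207, 0.001]
wrist_force: [0.4, -1.1, -0.2]
grip_width: 85.7
gripper_force: 0.0
t 1.6 pos [453.4 -12.6 231. ] yaw 89.3 shift cm [4.78 0.99 0.1 ] turn [-0.04  0.   -0.75] w 85.7 F [ 0.4 -1.1 -0.2]
[331.90970557 168.12769028]
[330.41644826 162.78345734]
[328.55118597 156.10785226]
```

View pics/w1.png

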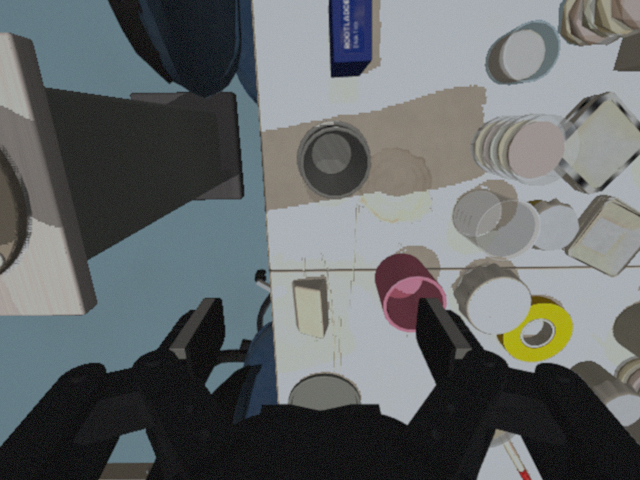

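The nested beakers appear as concentric dark rings near (334,160), with the pink decoy at (410,295). I'll fit the circle.

```bash
python3 -c "
from h import *
o=np.load('w1.npy',allow_pickle=True).item();im=cv2.imread('pics/w1.png')
g=im.max(2);m=g<105;m[:,:285]=0;m[:115]=0;m[205:]=0;m[:,385:]=0
for c in blobs(m,300):
    (u,v),ax,a=cv2.fitEllipse(cv2.convexHull(c));print(cv2.boundingRect(c),u,v,ax,[ray('wrist',(u,v),z,o).round(1) for z in(110,90,70)])
c=cv2.cvtColor(im[110:210,285:385],cv2.COLOR_BGR2GRAY)
cr=cv2.resize(im[110:210,285:385],(600,600),interpolation=2);cv2.imwrite('pics/w1c.png',cr)
"
```

```text
(297, 123, 74, 76) 333.7770690917969 160.04747009277344 (73.49702453613281, 76.12188720703125) [array([465.5,  41.2, 110. ]), array([466.2,  39.3,  90. ]), array([467. ,  37.4,  70. ])]
```

View pics/w1c.png

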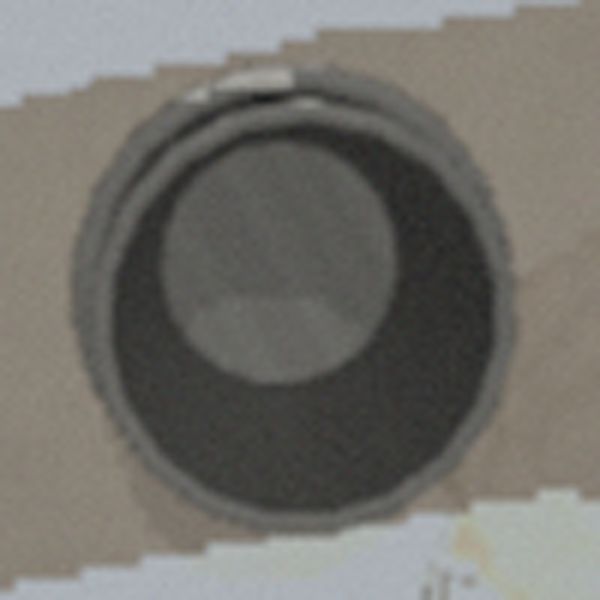

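The small rim is centred at (336,163), which puts the axis at about (467,38.5). Next I'll align and descend.

```bash
python3 -c "
from h import *
to(467,38.5,78,90)"
```

```text
t 1.65 pos [453.2 -13.9 230.9] yaw 89.1 shift cm [ 5.27  1.31 15.29] turn [-0.06  0.02 -0.89] w 85.8 F [ 0.3 -0.1 -0.2]
```

```bash
python3 -m jog '[[4,1,0,0,0,0,1],[5.3,1.3,3,0,0,0,1],[5.3,1.3,6,0,0,0,1],[5.3,1.3,8,0,0,0,1],[5.3,1.3,8,0,0,0,1]]'; python3 -c "
from h import *
to(467,38.5,78,90)"
```

```text
time: 2.15
eef_pos: [465.1, 37.3, 148.7]
orientation: [-2.239, -2.199, 0.008]
wrist_force: [0.5, -0.5, -0.0]
grip_width: 85.5
gripper_force: 0.0
t 2.15 pos [465.1  37.3 148.7] yaw 89.0 shift cm [0.13 0.23 7.07] turn [-0.34  0.06 -1.03] w 85.5 F [ 0.5 -0.5 -0. ]
```

```bash
python3 -m jog '[[0.1,0.2,3,0,0,-1,1],[0.1,0.2,6,0,0,-1,1],[0.1,0.2,7,0,0,-1,1],[0.1,0.2,7,0,0,-1,1],[0.1,0.2,7,0,0,-1,0.6]]'; python3 -m jog '[[0,0,0,0,0,0,0],[0,0,0,0,0,0,-1],[0,0,0,0,0,0,-1],[0,0,0,0,0,0,-1],[0,0,0,0,0,0,-1]]' 40;  python3 -c "
from h import *
to(467,38.5,78,90)"
```

```text
time: 2.65
eef_pos: [470.4, 40.2, 82.5]
orientation: [2.219, 2.222, 0.002]
wrist_force: [0.8, 0.3, 0.3]
grip_width: 73.3
gripper_force: 0.0
time: 3.15
eef_pos: [469.4, 40.4, 82.9]
orientation: [2.219, 2.223, -0.0]
wrist_force: [-5.3, -0.1, 10.1]
grip_width: 54.6
gripper_force: 40.1
t 3.15 pos [469.4  40.4  82.9] yaw 90.1 shift cm [-0.19 -0.24  0.49] turn [0.03 0.06 0.1 ] w 54.6 F [-5.3 -0.1 10.1]
```

Gripped. Now a slow pull.

```bash
python3 -m jog '[[0,0,-0.3,0,0,0,-1],[0,0,-0.8,0,0,0,-1],[0,0,-1.4,0,0,0,-1],[0,0,-2,0,0,0,-1],[0,0,-2.6,0,0,0,-1]]' 60; python3 -m jog '[[0,0,-1,0,0,0,-1],[0,0,-2,0,0,0,-1],[0,0,-3,0,0,0,-1],[0,0,-4,0,0,0,-1],[0,0,-5,0,0,0,-1]]' ; python3 -m jog '[[0,0,-1.5,0,0,0,-1],[0,0,-3,0,0,0,-1],[0,0,-4,0,0,0,-1],[0,0,-5,0,0,0,-1],[0,0,-5,0,0,0,-1]]' ; python3 -c "
from h import *
o=env.get_obs();cv2.imwrite('pics/w2.png',env.snapshot('wrist')[:,:,::-1]);np.save('w2.npy',o,allow_pickle=True)
cv2.imwrite('pics/s2.png',env.snapshot('scene')[120:320,220:460,::-1].repeat(2,0).repeat(2,1))
to(508,299,215,115)"
```

```text
time: 3.65
eef_pos: [469.3, 40.3, 107.8]
orientation: [-2.219, -2.223, 0.001]
wrist_force: [-1.3, -1.2, -6.1]
grip_width: 54.0
gripper_force: 64.1
time: 4.15
eef_pos: [470.3, 40.7, 158.8]
orientation: [2.218, 2.223, 0.003]
wrist_force: [0.5, -0.9, -2.4]
grip_width: 54.2
gripper_force: 64.5
time: 4.65
eef_pos: [470.4, 40.7, 208.7]
orientation: [2.218, 2.222, 0.003]
wrist_force: [0.2, -0.2, -2.1]
grip_width: 54.1
gripper_force: 64.5
t 4.75 pos [469.4  40.4 207.2] yaw 90.1 shift cm [25.86  3.9  -0.78] turn [ 0.00e+00  1.00e-02 -2.49e+01] w 53.8 F [-0.1  0.2 -2. ]
```

View pics/s2.png

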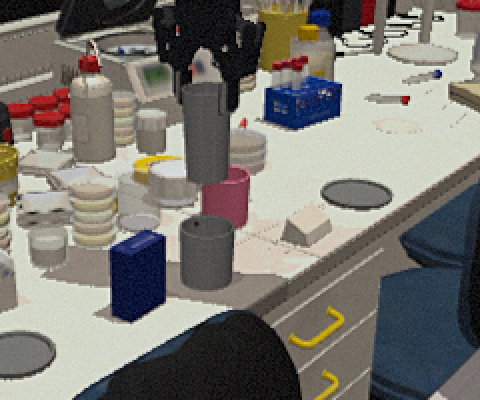

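The small beaker is free and hanging upright, and the large one is still standing. I'll move towards the small tray (left) and stop short to look.

```bash
python3 -m jog '[[3,0.5,-0.5,0,0,0,-1],[7,1.5,-1,0,0,0,-1],[11,2.5,-1,0,0,0,-1],[14,3.5,-1,0,0,0,-1],[15,3.9,-1,0,0,0,-1]]'; python3 -m jog '[[0,0,0,0,0,0,-1],[0,0,0,0,0,0,-1]]'; python3 -c "
from h import *
o=env.get_obs();im=env.snapshot('wrist')[:,:,::-1].copy();cv2.imwrite('pics/w3.png',im);np.save('w3.npy',o,allow_pickle=True)
c0=proj('wrist',(511,299,8),o);print(c0)
to(511,299,215,90)
hsv=cv2.cvtColor(im,cv2.COLOR_BGR2HSV);m=(hsv[...,2]<150)&(hsv[...,1]<60)
for c in blobs(m,800):
    if len(c)>20:
        (u,v),ax,a=cv2.fitEllipse(c);print(cv2.boundingRect(c),u,v,ax,ray('wrist',(u,v),8,o).round(1))
"
```

```text
time: 5.25
eef_pos: [507.9, 194.6, 216.7]
orientation: [-2.213, -2.227, -0.002]
wrist_force: [0.4, 1.2, -2.8]
grip_width: 53.8
gripper_force: 64.4
time: 5.45
eef_pos: [507.7, 189.0, 216.4]
orientation: [-2.22, -2.223, 0.004]
wrist_force: [0.6, -0.4, -2.2]
grip_width: 53.9
gripper_force: 64.4
[323.07772444  92.17290147]
t 5.5 pos [507.8 188.5 216.6] yaw 90.0 shift cm [11.05  0.32  0.14] turn [-0.08  0.1   0.  ] w 54.2 F [ 0.4 -1.1 -2.8]
(419, 237, 55, 52) 445.421630859375 262.82000732421875 (43.39149856567383, 52.625308990478516) [650.9 119.8   8. ]
(610, 198, 30, 75) 626.932373046875 242.9132843017578 (28.380172729492188, 78.75382995605469) [850.3 144.1   8. ]
(512, 162, 128, 124) 569.1177978515625 213.54168701171875 (80.70736694335938, 142.66122436523438) [778.1 177.7   8. ]
(598, 54, 42, 75) 622.8485717773438 94.94141387939453 (40.498390197753906, 78.75701904296875) [802.6 296.6   8. ]
(282, 43, 86, 93) 324.9232177734375 88.57917022705078 (83.83477020263672, 91.447509765625) [512.8 302.2   8. ]
(395, 31, 69, 163) 469.3253173828125 99.21623992919922 (100.43341064453125, 205.43521118164062) [653.9 292.7   8. ]
(0, 0, 640, 480) 263.12396240234375 325.37298583984375 (409.11480712890625, 665.9549560546875) [439.   37.2   8. ]
```

View pics/w3.png

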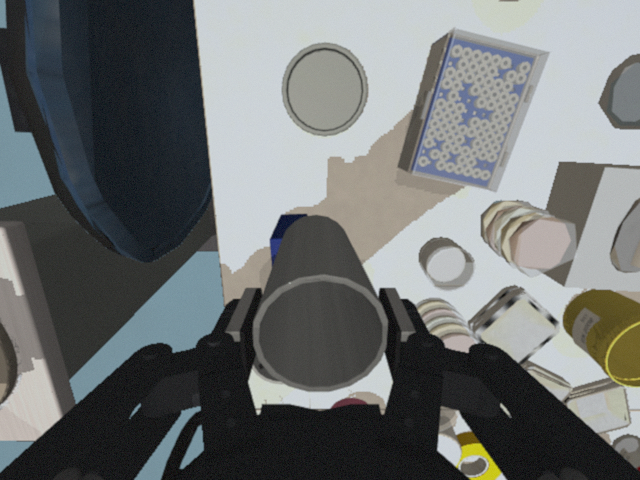

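The small tray shows cleanly at (325,89), which gives (512.5,301.5), and the cup hangs straight between the pads.

```bash
python3 -m jog '[[4,0,0,0,0,0,-1],[8,0.2,0,0,0,0,-1],[11,0.5,0,0,0,0,-1],[11.3,0.5,0,0,0,0,-1],[11.3,0.5,2,0,0,0,-1]]'; python3 -m jog '[[0,0,2,0,0,0,-1],[0,0,5,0,0,0,-1],[0,0,7,0,0,0,-1],[0,0,8,0,0,0,-1],[0,0,8,0,0,0,-1]]';python3 -c "
from h import *
to(512.5,302.5,81.5,90)"
```

```text
time: 6.0
eef_pos: [514.3, 304.3, 199.3]
orientation: [2.218, 2.223, 0.007]
wrist_force: [1.1, -0.6, -1.6]
grip_width: 54.2
gripper_force: 64.5
time: 6.5
eef_pos: [512.7, 301.3, 116.0]
orientation: [2.221, 2.221, -0.005]
wrist_force: [0.2, -0.4, -1.1]
grip_width: 54.1
gripper_force: 64.4
t 6.5 pos [512.7 301.3 116. ] yaw 90.0 shift cm [ 0.13 -0.01  3.45] turn [-0.12  0.13  0.  ] w 54.1 F [ 0.2 -0.4 -1.1]
```

```bash
python3 -m jog '[[0,0,1,0,0,0,-1],[0,0,2,0,0,0,-1],[0,0,2.6,0,0,0,-1],[0,0,3,0,0,0,-1],[0,0,3.2,0,0,0,-1]]'; python3 -m jog '[[0,0,0,0,0,0,-1],[0,0,0.1,0,0,0,-1]]';python3 -c "
from h import *
to(512.5,302.5,81.5,90)"
```

```text
time: 7.0
eef_pos: [512.8, 303.6, 84.9]
orientation: [-2.219, -2.224, 0.001]
wrist_force: [-0.7, 0.8, -3.1]
grip_width: 54.5
gripper_force: 64.4
time: 7.2
eef_pos: [513.2, 303.8, 84.6]
orientation: [2.219, 2.223, 0.001]
wrist_force: [-1.1, -0.4, -1.1]
grip_width: 54.4
gripper_force: 64.4
t 7.2 pos [513.2 303.8  84.6] yaw 90.1 shift cm [-0.13 -0.07  0.31] turn [ 0.03 -0.02  0.11] w 54.4 F [-1.1 -0.4 -1.1]
```

```bash
python3 -m jog '[[0,0,0.2,0,0,0,-1],[0,0,0.3,0,0,0,-1],[0,0,0.3,0,0,0,-1]]';python3 -c "
from h import *
to(512.5,302.5,81.5,90)"
```

```text
time: 7.5
eef_pos: [513.1, 303.6, 81.4]
orientation: [2.219, 2.224, 0.0]
wrist_force: [-0.0, -0.0, -2.2]
grip_width: 53.7
gripper_force: 64.4
t 7.5 pos [513.1 303.6  81.4] yaw 90.1 shift cm [-0.11 -0.06 -0.01] turn [ 0.01 -0.    0.11] w 53.7 F [-0.  -0.  -2.2]
```

```bash
python3 -m jog '[[0,0,0.1,0,0,0,-1],[0,0,0.2,0,0,0,-1],[0,0,0.2,0,0,0,-1]]';python3 -m jog '[[0,0,0.1,0,0,0,-1],[0,0,0.2,0,0,0,-1],[0,0,0.2,0,0,0,-1]]'
```

```text
time: 7.8
eef_pos: [513.2, 304.7, 81.2]
orientation: [2.219, 2.224, 0.002]
wrist_force: [-3.7, -2.3, 11.8]
grip_width: 54.0
gripper_force: 65.7
time: 8.1
eef_pos: [513.2, 305.5, 81.0]
orientation: [2.218, 2.224, 0.004]
wrist_force: [-8.1, -4.3, 26.5]
grip_width: 53.7
gripper_force: 67.1
```

It's on the tray floor. I'll relax the push, then open.

```bash
python3 -m jog '[[0,0,-0.2,0,0,0,-1],[0,0,-0.35,0,0,0,-1],[0,0,-0.35,0,0,0,-1]]';python3 -m jog '[[0,0,0,0,0,0,-0.2],[0,0,0,0,0,0,0.4],[0,0,0,0,0,0,1],[0,0,0,0,0,0,1],[0,0,0,0,0,0,1]]';python3 -m jog '[[0,0,-2,0,0,0,1],[0,0,-5,0,0,0,1],[0,0,-9,0,0,0,1],[0,0,-13,0,0,0,1],[0,0,-14,0,0,0,1]]'
```

```text
time: 8.4
eef_pos: [513.2, 303.8, 81.2]
orientation: [2.219, 2.223, 0.001]
wrist_force: [-0.7, 0.1, 3.9]
grip_width: 54.3
gripper_force: 65.0
time: 8.9
eef_pos: [513.0, 303.5, 80.6]
orientation: [-2.219, -2.223, 0.0]
wrist_force: [0.2, -1.0, -0.6]
grip_width: 85.4
gripper_force: 0.0
time: 9.4
eef_pos: [514.7, 305.4, 225.6]
orientation: [2.218, 2.222, 0.011]
wrist_force: [0.5, 0.0, 0.3]
grip_width: 85.4
gripper_force: 0.0
```

```bash
python3 -m jog '[[-5,-0.8,0,0,0,0,1],[-10,-1.6,0,0,0,0,1],[-15,-2.4,0,0,0,0,1],[-20,-3.2,0,0,0,0,1],[-24,-4,0,0,0,0,1]]';python3 -m jog '[[-4,-0.6,0,0,0,0,1],[-6,-0.8,0,0,0,0,1],[-6,-0.8,0,0,0,0,1],[-6,-0.8,0,0,0,0,1]]'; python3 -c "
from h import *
o=env.get_obs();im=env.snapshot('wrist')[:,:,::-1].copy();cv2.imwrite('pics/w4.png',im)
to(467,39,215,90);c0=proj('wrist',(467,39,70),o);print(c0)
m=im.max(2)<120;u0,v0=map(int,c0);k=np.zeros_like(m);k[max(0,v0-60):v0+60,u0-60:u0+60]=1;m&=k
for c in blobs(m,300):
    (u,v),ax,a=cv2.fitEllipse(cv2.convexHull(c));print(cv2.boundingRect(c),u,v,ax,ray('wrist',(u,v),70,o).round(1))
t=env.snapshot('top')[:,:,::-1]; t=t[195:275,190:350]; cv2.imwrite('pics/c4.png',np.hstack([cv2.resize(t,(480,240),interpolation=2),cv2.resize(im,(320,240))]))
"
```

```text
time: 9.9
eef_pos: [472.6, 60.6, 220.3]
orientation: [2.221, 2.222, -0.001]
wrist_force: [0.5, 0.5, 0.1]
grip_width: 85.4
gripper_force: 0.0
time: 10.3
eef_pos: [465.5, 3.5, 220.6]
orientation: [-2.22, -2.222, -0.0]
wrist_force: [-0.5, 1.1, -0.1]
grip_width: 85.6
gripper_force: 0.0
t 10.35 pos [465.6   4.4 220.7] yaw 90.2 shift cm [3.46 0.15 0.57] turn [ 0.01 -0.03  0.16] w 85.5 F [-0.1  0.6 -0.2]
[320.99599607 178.32456428]
(283, 139, 76, 76) 320.35821533203125 177.33033752441406 (75.02771759033203, 75.57405090332031) [466.4  39.9  70. ]
```

View pics/c4.png

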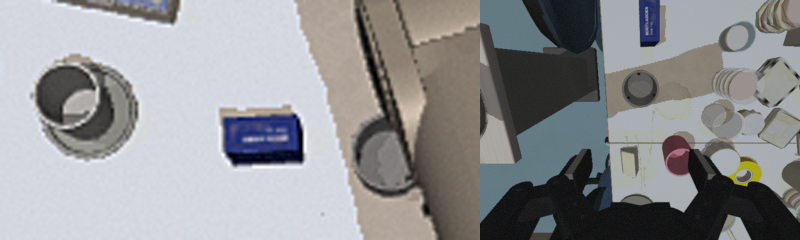

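The small beaker stands upright in its tray. The large beaker is at (466.4,39.9), so I'll grasp it around z≈52 (TCP z≈34).

```bash
python3 -m jog '[[3,0.1,0,0,0,0,1],[3.5,0.1,3,0,0,0,1],[3.5,0.1,7,0,0,0,1],[3.5,0.1,10,0,0,0,1],[3.5,0.1,10,0,0,0,1]]'; python3 -c "
from h import *
to(466.4,39.9,34,90)"
```

```text
time: 10.9
eef_pos: [463.6, 39.6, 117.6]
orientation: [-2.212, -2.223, 0.008]
wrist_force: [-0.7, 0.1, -0.3]
grip_width: 85.2
gripper_force: 0.0
t 10.9 pos [463.6  39.6 117.6] yaw 90.3 shift cm [0.02 0.34 8.36] turn [-0.42 -0.02  0.29] w 85.2 F [-0.7  0.1 -0.3]
```

```bash
python3 -m jog '[[0,0.1,3,0,0,0,1],[0,0.1,6,0,0,0,1],[0,0.1,8,0,0,0,1],[0,0.1,8.2,0,0,0,1],[0,0.1,8.2,0,0,0,1]]'; python3 -c "
from h import *
to(466.4,39.9,34,90)"; python3 -m jog '[[0,0,0,0,0,0,0.6],[0,0,0,0,0,0,0],[0,0,0,0,0,0,-1],[0,0,0,0,0,0,-1],[0,0,0,0,0,0,-1]]' 60
```

```text
time: 11.4
eef_pos: [468.3, 39.3, 39.9]
orientation: [2.218, 2.224, 0.002]
wrist_force: [-0.8, -0.1, 0.5]
grip_width: 85.7
gripper_force: 0.0
t 11.4 pos [468.3  39.3  39.9] yaw 90.2 shift cm [ 0.06 -0.2   0.59] turn [ 0.06 -0.02  0.17] w 85.7 F [-0.8 -0.1  0.5]
time: 11.9
eef_pos: [467.7, 38.8, 40.7]
orientation: [2.218, 2.223, 0.001]
wrist_force: [-5.3, 0.1, 12.1]
grip_width: 63.6
gripper_force: 62.8
```

Gripped. I'll lift, and cross-check the large tray position from the scene camera.

```bash
python3 -m jog '[[0,0,-1,0,0,0,-1],[0,0,-3,0,0,0,-1],[0,0,-6,0,0,0,-1],[0,0,-10,0,0,0,-1],[0,0,-13,0,0,0,-1]]' 80; python3 -m jog '[[0,0,-1,0,0,0,-1],[0,0,-1,0,0,0,-1]]'; python3 -c "
from h import *
im=cv2.imread('pics/scene0.png');hsv=cv2.cvtColor(im,cv2.COLOR_BGR2HSV)
m=(hsv[...,2]<140)&(hsv[...,1]<60);m[:195]=0;m[310:]=0
for c in blobs(m,150):
    b=cv2.boundingRect(c)
    if b[2]>90: continue
    (u,v),ax,a=cv2.fitEllipse(c);print(b,u,v,ray('scene',(u,v),8).round(1))
to(456,-299,180,90)"
```

```text
time: 12.4
eef_pos: [467.2, 38.5, 171.1]
orientation: [2.219, 2.223, 0.001]
wrist_force: [-0.2, 0.3, -6.8]
grip_width: 62.7
gripper_force: 90.4
time: 12.6
eef_pos: [468.0, 38.2, 179.9]
orientation: [2.218, 2.221, 0.002]
wrist_force: [-0.4, -0.4, -8.0]
grip_width: 62.9
gripper_force: 90.4
(207, 285, 41, 25) 226.9297332763672 297.25445556640625 [502.4 309.2   8. ]
(109, 269, 42, 32) 144.49429321289062 266.34521484375 [744.3 339.8   8. ]
(160, 251, 69, 39) 192.7877197265625 269.50421142578125 [648.4 279.6   8. ]
(228, 221, 35, 13) 245.06800842285156 228.17352294921875 [723.3  46.2   8. ]
(380, 209, 36, 17) 398.0183410644531 216.9171142578125 [ 446.3 -286.8    8. ]
(291, 206, 47, 60) 316.86187744140625 235.31964111328125 [547.  -41.3   8. ]
t 12.6 pos [468.   38.2 179.9] yaw 90.1 shift cm [-33.72  -1.24   0.  ] turn [0.16 0.03 0.08] w 62.9 F [-0.4 -0.4 -8. ]
```

```bash
python3 -m jog '[[-4,0,0,0,0,0,-1],[-8,0,0,0,0,0,-1],[-12,0,0,0,0,0,-1],[-16,-0.3,0,0,0,0,-1],[-20,-0.5,0,0,0,0,-1]]'; python3 -m jog '[[-3,-0.2,0,0,0,0,-1],[-6,-0.4,0,0,0,0,-1],[-8,-0.5,0,0,0,0,-1],[-9.5,-0.5,0,0,0,0,-1],[-9.5,-0.5,0,0,0,0,-1]]'; python3 -m jog '[[0,0,0,0,0,0,-1],[0,0,0,0,0,0,-1]]'; python3 -c "
from h import *
to(456,-298,44,90)
cv2.imwrite('pics/t5.png',np.hstack([cv2.resize(env.snapshot('top')[200:280,400:500,::-1],(375,300),interpolation=2),cv2.resize(env.snapshot('scene')[140:240,340:460,::-1],(360,300),interpolation=2)]))"
```

```text
time: 13.1
eef_pos: [460.8, -162.8, 176.5]
orientation: [-2.217, -2.221, 0.003]
wrist_force: [1.0, -0.1, -6.8]
grip_width: 63.1
gripper_force: 90.3
time: 13.6
eef_pos: [456.7, -258.5, 177.0]
orientation: [-2.221, -2.218, 0.002]
wrist_force: [-0.7, 0.4, -6.6]
grip_width: 62.8
gripper_force: 90.3
time: 13.8
eef_pos: [458.0, -254.9, 178.2]
orientation: [-2.216, -2.225, -0.0]
wrist_force: [0.2, 0.3, -7.2]
grip_width: 63.0
gripper_force: 90.3
t 13.8 pos [ 458.  -254.9  178.2] yaw 90.2 shift cm [-4.33 -0.21 13.42] turn [-0.05 -0.07  0.23] w 63.0 F [ 0.2  0.3 -7.2]
```

View pics/t5.png

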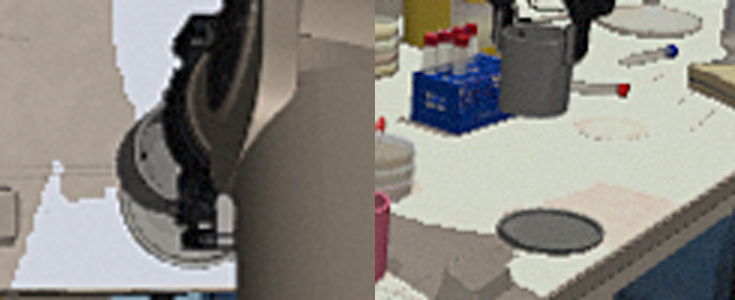

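The beaker is held upright above the tray and the path is clear, so I'll go over it and down.

```bash
python3 -m jog '[[-3,-0.2,0,0,0,0,-1],[-4.3,-0.2,0,0,0,0,-1],[-4.3,-0.2,3,0,0,0,-1],[-4.3,-0.2,7,0,0,0,-1],[-4.3,-0.2,9.5,0,0,0,-1]]'; python3 -m jog '[[0,0,0.5,0,0,0,-1],[0,0,1,0,0,0,-1],[0,0,1,0,0,0,-1]]';  python3 -c "
from h import *
to(456,-298,44,90)"
```

```text
time: 14.4
eef_pos: [455.1, -298.9, 81.7]
orientation: [-2.218, -2.222, 0.001]
wrist_force: [-1.0, 0.2, -7.7]
grip_width: 62.9
gripper_force: 90.4
time: 14.7
eef_pos: [457.1, -299.8, 74.6]
orientation: [2.218, 2.223, 0.001]
wrist_force: [-0.0, 0.6, -6.6]
grip_width: 63.1
gripper_force: 91.2
t 14.7 pos [ 457.1 -299.8   74.6] yaw 90.1 shift cm [ 0.18 -0.11  3.06] turn [0.08 0.04 0.12] w 63.1 F [-0.   0.6 -6.6]
```

```bash
python3 -m jog '[[0.1,0,0.8,0,0,0,-1],[0.1,0,1.6,0,0,0,-1],[0.1,0,2.3,0,0,0,-1],[0.1,0,2.6,0,0,0,-1],[0.1,0,2.8,0,0,0,-1]]'; python3 -m jog '[[0,0,0.1,0,0,0,-1],[0,0,0.2,0,0,0,-1],[0,0,0.2,0,0,0,-1]]'; python3 -m jog '[[0,0,0.1,0,0,0,-1],[0,0,0.1,0,0,0,-1]]'
```

```text
time: 15.2
eef_pos: [455.9, -298.5, 45.3]
orientation: [-2.219, -2.223, 0.0]
wrist_force: [-0.3, 0.2, -8.2]
grip_width: 62.8
gripper_force: 91.2
time: 15.5
eef_pos: [456.3, -298.6, 44.1]
orientation: [2.219, 2.223, 0.0]
wrist_force: [-0.0, -0.1, -6.2]
grip_width: 62.9
gripper_force: 91.4
time: 15.7
eef_pos: [456.4, -298.6, 44.0]
orientation: [2.219, 2.223, -0.001]
wrist_force: [-4.4, 2.5, 5.4]
grip_width: 62.9
gripper_force: 92.7
```

Contact at the tray-floor height. Release and retreat.

```bash
python3 -m jog '[[0,0,-0.1,0,0,0,-0.5],[0,0,-0.1,0,0,0,0],[0,0,-0.1,0,0,0,0.5],[0,0,-0.1,0,0,0,1],[0,0,-0.1,0,0,0,1]]';python3 -m jog '[[0,0,-2,0,0,0,1],[0,0,-5,0,0,0,1],[0,0,-9,0,0,0,1],[0,0,-13,0,0,0,1],[0,0,-17,0,0,0,1]]';python3 -m jog '[[-4,0,0,0,0,0,1],[-8,0,0,0,0,0,1],[-12,0,0,0,0,0,1],[-12,0,0,0,0,0,1],[-12,0,0,0,0,0,1]]'; python3 -c "
from h import *
o=env.get_obs();to(456,-298,44,90)
im=env.snapshot('wrist')[:,:,::-1].copy();t=env.snapshot('top')[195:275,190:480,::-1]
u,v=proj('wrist',(456,-298,8),o);print(u,v)
cv2.imwrite('pics/e.png',np.vstack([cv2.resize(t,(640,176),interpolation=2),cv2.resize(im[:340],(640,340))]))"
```

```text
time: 16.2
eef_pos: [457.0, -298.9, 44.4]
orientation: [2.218, 2.222, 0.001]
wrist_force: [-0.4, 0.2, -0.4]
grip_width: 85.5
gripper_force: 0.0
time: 16.7
eef_pos: [456.4, -298.5, 216.0]
orientation: [2.218, 2.223, 0.001]
wrist_force: [0.9, -0.8, 0.0]
grip_width: 85.4
gripper_force: 0.0
time: 17.2
eef_pos: [456.2, -419.5, 213.8]
orientation: [2.221, 2.221, 0.001]
wrist_force: [0.6, 0.9, -0.7]
grip_width: 85.5
gripper_force: 0.0
t 17.2 pos [ 456.2 -419.5  213.8] yaw 90.0 shift cm [12.15 -0.03 16.98] turn [ 0.03  0.   -0.02] w 85.5 F [ 0.6  0.9 -0.7]
318.88191852685935 79.20441417718513
```

View pics/e.png

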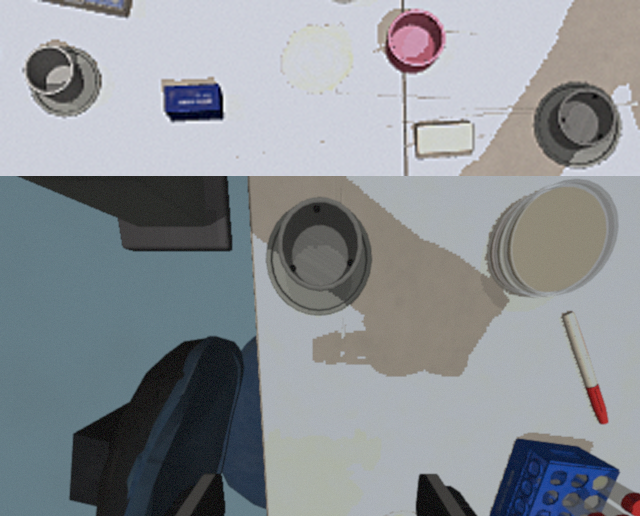

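Both beakers stand upright in their trays. One numerical check of centring, by ray from these pixels, before I hand in.

```bash
python3 -c "
from h import *
o=env.get_obs()
print('large rim',ray('wrist',(320,68),73,o).round(1),'tray bottom edge',ray('wrist',(318.5,139),8,o).round(1),'tray l/r',ray('wrist',(267,82),8,o).round(1),ray('wrist',(370.5,82),8,o).round(1))
f=640/290;g=lambda u,v:(190+u/f,195+v/f)
print('small rim',ray('top',g(50.5,70.5),108).round(1),'small tray',ray('top',(219.3,231.6),8).round(1))
print('large rim',ray('top',g(587,117),73).round(1),'large tray',ray('top',(451.06,251.36),8).round(1))"
```

```text
large rim [ 457.3 -295.8   73. ] tray bottom edge [ 456.  -350.6    8. ] tray l/r [ 406.7 -298.3    8. ] [ 505.7 -298.     8. ]
small rim [507.5 298.8 108. ] small tray [511.3 299.6   8. ]
large rim [ 454.9 -299.5   73. ] large tray [ 454.3 -301.4    8. ]
```

Every offset is under about 4 mm, well within tolerance.

```bash
python3 -c "
from workcell import env
print(env.job_done())"
```

```text
the job is handed in; nothing more can be done
None
```

The job is handed in at about 17 s: the small beaker came out cleanly and both beakers stand upright and released in their trays, each within about 4 mm of centre by my measurements; the hand-in returned no verdict.

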